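# Slide a steel blank out over the end of the glass bench's ledge

### The job

With your fingertips, push the thin steel plate along the raised wooden ledge, towards the end beside which the steel tongs lie, until about 35 mm of it sticks out past that end of the ledge, so that the tongs can later take it by its edge. Leave it lying flat and roughly square with the ledge; only push it, do not pick it up, and leave the tongs and everything else around the ledge where they are.

Things in the scene. Friction and masses are not known exactly. Their poses are not given: they have to be found in the camera images.
- ledge: Dark wooden ledge fixed on the bench, 132 mm wide (its x), 340 mm long (its y), flat top 60 mm above the bench. Origin: centre of its underside, at bench height. Its two open ends are at y = +170 and -170 mm in its frame. A steel strip along its far (+x) edge, 12 mm wide, stands 8 mm above the top, leaving 120 mm of flat top. Only the plate lies on it.
- plate: Loose flat steel plate lying on top of the ledge, about 0.5 kg: 100 mm (its own x, across the ledge) by 130 mm (its own y, along the ledge) by 6 mm thick. Origin: centre of its underside. It starts near the middle of the ledge, a few degrees askew, and slides with ordinary friction.
- tongs: Steel tongs lying on the bench just beyond one end of the ledge, at a right angle to its length: two flat arms joined by a bow, with broad jaws, 170 mm long, 75 mm wide, 22 mm high. Origin: centre of the underside. They may lie at either end: the end where they lie is the one the plate must stick out from. Not to be moved.
- ladle: Pale wooden shaping cup with a straight round handle, as glassblowers use, standing beyond the other end of the ledge: cup 76 mm across and 50 mm high, handle 85 mm long. Origin: on the underside, in the cup's outline, 20 mm from the cup's axis towards the handle. Not to be moved.
- vase: Blue glass vase, 92 mm across at the belly, 125 mm high, standing on the bench beyond the ledge. Origin: centre of its underside. Not to be moved.
- paddle: Cork paddle lying on the bench beyond the ledge: cork blade 100 x 75 mm, about 18 mm high, round handle 110 mm long. Origin: on the underside where blade and handle meet. Not to be moved.
There are look-alikes about, which are no part of the job. What is shaped like the plate but blue or red is not meant.

How it is judged (in metres and radians):
At the end, for the whole second after the job is handed in: The plate lies flat and still on the ledge and sticks out 20 to 50 mm past the end beside the tongs, within 0.17 rad of square with the ledge; tongs, wooden cup, vase and paddle within 15 mm of where they were (((y of tongs in the frame of ledge above 0 m and y of plate in the frame of ledge between 0.125 and 0.155 m) or (y of tongs in the frame of ledge below 0 m and y of plate in the frame of ledge between -0.155 and -0.125 m)) and z of plate in the frame of ledge between 0.056 and 0.064 m and angle between plate's own z axis and vertical below 0.05 rad and angle between the y axis of plate and the y axis of ledge, either way round below 0.17 rad and linear speed of plate below 0.01 m/s and distance of each of tongs, ladle, vase, paddle from where it was at the start of the episode below 0.015 m); the robot touches nothing.
It fails at once if the plate was lifted off the ledge, tipped or dropped (z of plate in the frame of ledge above 0.07 m or z of plate in the frame of ledge below 0.05 m or angle between plate's own z axis and vertical above 0.15 rad).
It fails at once if the plate was pushed out past the wrong end ((y of tongs in the frame of ledge above 0 m and y of plate in the frame of ledge below -0.125 m) or (y of tongs in the frame of ledge below 0 m and y of plate in the frame of ledge above 0.125 m)).
It fails at once if the tongs, the wooden cup, the vase or the cork paddle was disturbed (distance of any of tongs, ladle, vase, paddle from where it was at the start of the episode above 0.015 m or angle between any of tongs, ladle, vase, paddle's own z axis and vertical above 0.3 rad).
It also fails if it takes over 40 s, if anything falls off the work surface, if the arm or the gripper's body presses on something with over 40 N, if the wrist force passes 120 N, or if a joint passes its speed limit or range.

### The arm

A 7-joint arm with a two-finger parallel gripper is mounted at the origin on the work surface. World frame = base frame: x ahead of the robot, y to its left, z up, the work surface at z = 0. Lengths are in mm, angles in rad, forces in N, time in s.
With the tool pointing down it reaches from about 375 to 925 mm from the base axis. Payload 3.1 kg.
Tool frame: the origin (TCP) lies at the very end of the fingers, on their centre line; the grasp point (between the pads) lies r.grip_depth behind it (r.grip_depth is the distance from the TCP to the grasp point, in mm); z points along the fingers, y is the line along which they close (so a half turn about z gives the same grasp; the last joint's range is limited). The gripper opens to 85 mm and grips with 20 to 120 N. Pads are 22 mm wide; open, the fingers measure 114 mm over their backs; the gripper's body (76 mm by 85 mm) begins 54 mm behind the grasp point. The pads swing forward as they close: fully open they stand 13 mm farther back than shut.
Start: joints at [1.217, 0.383, 0.044, 1.598, -0.018, 1.161, -0.05], TCP at [164.483, -628.846, 208.469] pointing down, gripper open.
Joint ranges: [-2.61, 2.61], [-0.41, 2.15], [-1.48, 1.57], [0, 2.5], [-1.57, 4.71], [0.05, 1.97], [-2.85, 2.85]. Speed limits (rad/s): [2.79, 2.79, 3.14, 3.14, 3.14, 3.14, 3.14].

### API

Orientations are given as a rotation vector (axis times angle).
In Python, from workcell import r gives the robot as it stands.
- The arm moves only by the tool step_arm, never from a script. Its argument "steps" is one flat list of numbers, 5 for each row, row after row: the closure, from 0 (fully open) to 1 (shut), then the shift along the tool's x, y, z in mm, then the turn about the tool's z in rad. A call has 1 to 12 rows; each row shifts and turns the commanded pose from where the row before left it, along the tool's axes as they then stand; what a row does not reach is not made up. A row lasts 1/8 s, in which the tool goes at most 62.5 mm and 10.7 degrees, less where a joint would pass 70% of its speed; a pose out of reach is approached as far as the arm can. A call is refused whole if a number of a shift passes 62.5 or a number of a turn 0.188, either way. A call with a gripper value outside its range is refused whole. The fingers move at their own pace and stop on an object; "squeeze" is the grip in N (left out, the last holds). Time passes only in rows, so rows that do not move let the fingers close. It gives the time, the measured TCP pose, the force, the opening and the grip force at its end, in the units of the state.
- r.get_obs(): the state, without advancing time (a new reading comes with each control period).
- r.get_image(name): name is "scene" or "top"; returns a dict with "image" (420x560x3 uint8, red, green, blue), "mtx" (3x3 intrinsics, pixels), "dist" ([k1, k2, p1, p2, k3] as OpenCV has them; the pictures are not rectified), "world_to_cam" (4x4, takes a point from world to camera coordinates). Camera axes: x right, y down, z forward; pixel columns grow to the right and rows downward; lengths in mm; the calibration is good to about 2 mm. A picture is of the moment at which its call begins. There is no depth.
- r.close_job(): hands the job in; it is judged then, once.
Trained networks look in a picture, given as the dict that the camera call returned (one of the last four; its "shot" number tells which), for a name from the list of things; names that differ only in an ending like _2 or _b are one class to them, and where a whole thing is asked for, a point or a joint stands for the part that bears it (a point fixed in the world has none). Each returns a list of dicts, best first, with "conf" (0 to 1); they miss things now and then, are a little off and sometimes report something else, mostly with a low value. They report only what shows in the picture. A call takes as long as a camera call. They do not tell look-alikes from the thing itself.
- r.look_for(query, picture): "box" ([left, top, right, bottom] in pixels, round what is visible of it).
The state is a dict: "clock": time; "joints": joint angles; "qd": joint speeds; "joint_torque": joint torques, N m; "eef_pos": TCP position; "orientation": TCP orientation; "contact_force": force on the tool from outside, world axes, zero at the start; "torque": the same for the moment, N m; "grip_width": finger opening in mm; "finger_force": force on a finger pad.
Only numpy, scipy, OpenCV 4.12 (cv2) and the standard library are available. Lean on these libraries where they do the work, as an engineer would, in place of code of your own. Each camera call takes 0.05 s, during which the arm holds its last target. There are 200 camera calls.

## Working session

There is one attempt and no reset: what is moved stays moved. The work goes in short steps, Python scripts to look and compute and a tool call to move; the robot and the scene stay as the last step left them, time stands still between calls to the robot, and variables do not carry over. Pictures are saved under pics/ and viewed, at most 10 in all, crops included, and the job is handed in when it is done.

Besides the shell and the picture viewer there is one more tool, called after ">>>" in YAML: its name, and indented under it one key for each argument. step_arm: Moves the arm, as the interface text tells. Its arguments: {"type":"object","properties":{"steps":{"type":"array","items":{"type":"number"}},"squeeze":{"type":"number"}},"required":["steps"]}

```bash
mkdir -p pics; python3 - <<'E'
from workcell import r
import cv2
for n in ["scene","top"]:
    p=r.get_image(n); cv2.imwrite(f"pics/{n}0.png",p["image"][:,:,::-1])
    print(n,p["mtx"].tolist(),p["dist"],p["world_to_cam"].round(4).tolist() if hasattr(p["world_to_cam"],'round') else p["world_to_cam"])
    for q in ["plate","ledge","tongs","ladle","vase","paddle"]:
        print(q,[(d["box"],d["conf"]) for d in r.look_for(q,p)])
o=r.get_obs();print(o["eef_pos"],o["orientation"],o["clock"],r.grip_depth)
E
```

```text
scene [[407.3668662801214, 0.0, 278.5755774581157], [0.0, 407.3668662801214, 208.63720338223058], [0.0, 0.0, 1.0]] [-0.11202418  0.          0.          0.          0.        ] [[0.7642, 0.6448, 0.0171, -447.4762], [0.4523, -0.5167, -0.7269, -197.0395], [-0.4598, 0.5632, -0.6865, 1182.4937], [0.0, 0.0, 0.0, 1.0]]
plate [([138.5, 188.7, 204.6, 231.3], 0.97), ([56.5, 229.6, 131.1, 284.1], 0.96), ([259.8, 118.0, 309.0, 143.0], 0.94), ([204.5, 155.9, 265.8, 183.6], 0.91), ([232.6, 176.5, 301.0, 222.6], 0.87), ([158.0, 242.1, 199.4, 307.3], 0.52)]
ledge [([193.6, 158.0, 341.0, 263.1], 0.98)]
tongs [([312.4, 147.4, 375.0, 190.2], 0.93)]
ladle [([155.8, 241.5, 199.8, 306.6], 0.58), ([367.8, 194.0, 412.4, 246.7], 0.4)]
vase [([369.4, 193.7, 411.8, 246.0], 0.92)]
paddle [([263.7, 290.9, 360.7, 385.7], 0.7)]
top [[479.415270205097, 0.0, 271.30163176901317], [0.0, 479.415270205097, 209.88971012672033], [0.0, 0.0, 1.0]] [-0.05877299  0.          0.          0.          0.        ] [[-0.0266, -0.9996, 0.0134, 36.1047], [-0.994, 0.025, -0.1069, 551.1609], [0.1065, -0.0162, -0.9942, 1085.3402], [0.0, 0.0, 0.0, 1.0]]
plate [([198.4, 271.7, 268.7, 343.2], 0.82), ([234.0, 193.1, 298.6, 246.9], 0.69), ([379.6, 285.1, 443.5, 334.7], 0.6), ([297.0, 271.0, 361.3, 331.3], 0.57), ([108.3, 288.3, 167.6, 342.4], 0.56)]
ledge [([188.3, 187.1, 342.4, 251.1], 0.92)]
tongs [([134.4, 178.6, 166.5, 246.2], 0.56), ([307.0, 94.6, 386.1, 130.1], 0.48), ([191.1, 97.4, 229.1, 140.3], 0.38)]
ladle [([363.6, 193.2, 405.6, 261.8], 0.96)]
vase [([189.2, 100.8, 227.1, 138.4], 0.9)]
paddle [([306.1, 97.3, 388.3, 129.7], 0.77), ([188.2, 187.1, 341.4, 253.4], 0.49)]
[ 164.4755359  -628.88095434  208.54215155] [3.11578694e+00 4.00839095e-01 1.86182559e-05] 0.7 18.700000000000003
```

View pics/top0.png

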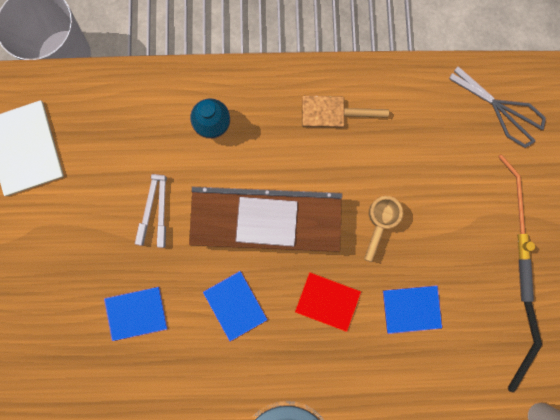

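View pics/scene0.png

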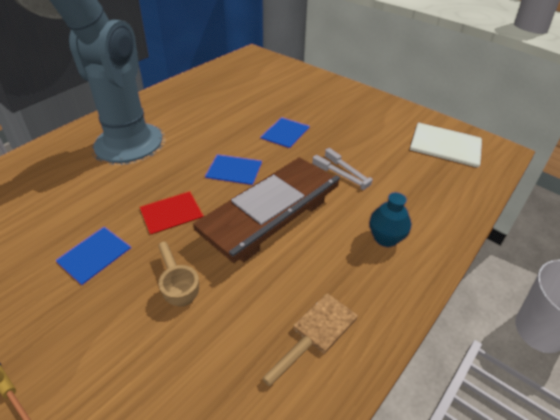

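```bash
python3 - <<'E'
import cv2
t=cv2.imread("pics/top0.png")[165:275,120:420]
cv2.imwrite("pics/crop0.png",cv2.resize(t,None,fx=2.66,fy=2.66,interpolation=cv2.INTER_CUBIC))
E
```

```text
(no output)
```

View pics/crop0.png

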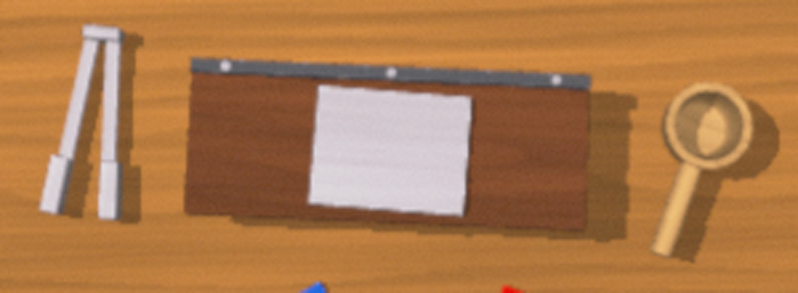

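The plate is the white-grey sheet on the ledge (top px 267,221). The things it could be confused with are blue sheets at (136,313), (235,305) and (412,310), a red one at (328,301), and a white sheet on the bench at (28,147). The crop confirms the one on the ledge. The tongs are at px (152,211), on the left (+y) end, and the ladle is at (385,225).

```bash
cat > h.py <<'E'
import numpy as np, cv2
def px2w(p,uv,z):
    n=cv2.undistortPoints(np.float64(uv).reshape(-1,1,2),p["mtx"],np.float64(p["dist"])).reshape(-1,2)
    W=np.array(p["world_to_cam"]);R,t=W[:3,:3],W[:3,3];c=-R.T@t
    d=np.c_[n,np.ones(len(n))]@R
    return c+d*((np.asarray(z,float)-c[2])/d[:,2])[:,None]
def plate(p,box):
    l,t,rr,b=box; im=p["image"].astype(int)
    m=((im.min(2)>140)&(im.max(2)-im.min(2)<45)).astype(np.uint8)
    k=np.zeros_like(m);k[t:b,l:rr]=1;m=m*k
    n,lab,st,_=cv2.connectedComponentsWithStats(m);i=1+st[1:,4].argmax()
    cs=cv2.findContours((lab==i).astype(np.uint8),0,1)[0][0]
    w=px2w(p,cs.reshape(-1,2),66*np.ones(len(cs)))
    return cv2.minAreaRect(w[:,:2].astype(np.float32)), st[i]
E
python3 - <<'E'
from workcell import r
from h import *
p=r.get_image("top")
rect,st=plate(p,(195,190,340,250));print(rect,st,cv2.boxPoints(rect))
c=lambda a:np.array(a)/2.66+[120,165]
print(px2w(p,c([(185,213),(586,230),(191,58),(590,74)]),[60,60,68,68]).round(1))
print("tongs",px2w(p,c([(42,212),(118,218),(86,26),(122,30)]),[15]*4).round(0))
print("ladle",px2w(p,c([(708,125),(752,125),(665,130),(660,252)]),[50,50,50,35]).round(0))
print("blue/vase/paddle",px2w(p,[(210,118),(345,112),(305,110)],[60,18,18]).round(0))
E
```

```text
((523.1467895507812, 34.07215118408203), (129.70948791503906, 100.93511199951172), 84.01385498046875) [ 236  197   61   49 2593] [[466.19086  -25.165787]
 [566.5756   -35.69211 ]
 [580.1027    93.31009 ]
 [479.71796  103.83641 ]]
[[ 473.9  207.7   60. ]
 [ 450.8 -130.2   60. ]
 [ 604.6  200.2   68. ]
 [ 582.5 -137.9   68. ]]
tongs [[480. 341.  15.]
 [473. 274.  15.]
 [644. 302.  15.]
 [640. 270.  15.]]
ladle [[ 538. -241.   50.]
 [ 537. -280.   50.]
 [ 535. -204.   50.]
 [ 430. -198.   35.]]
blue/vase/paddle [[ 766.  158.   60.]
 [ 786. -163.   18.]
 [ 793.  -66.   18.]]
```

>>> step_arm:
  steps: [0.45,40,-38,0,0,0.45,40,-38,0,0,0.45,40,-38,0,0,0.45,40,-38,0,0,0.45,40,-38,0,0,0.45,40,-38,0,0,0.45,40,-38,0,0,0.45,40,-38,0,0,0.45,40,-38,0,0,0.45,40,-38,0,0,0.45,40,-38,0,0,0.45,40,-38,0,0]

```text
clock: 2.25
eef_pos: [514.4, -64.9, 208.9]
orientation: [3.115, 0.4, 0.002]
contact_force: [1.2, -0.5, -0.8]
grip_width: 46.9
finger_force: 0.0
```

>>> step_arm:
  steps: [0.45,0,0,0,-0.178,0.45,0,0,0,-0.178,0.45,0,0,0,-0.178,0.45,0,0,0,-0.178,0.45,0,0,0,-0.178,0.45,0,0,0,-0.178,0.45,0,0,0,-0.178,0.45,0,0,0,0]

```text
clock: 3.25
eef_pos: [513.5, -66.4, 208.6]
orientation: [2.299, 2.141, 0.0]
contact_force: [-0.0, -0.1, 0.1]
grip_width: 46.7
finger_force: 0.0
```

>>> step_arm:
  steps: [0.45,0,2,46,0,0.45,0,0,46,0,0.45,0,0,40,0,0.45,0,0,0,0,0.45,0,0,4,0,0.45,0,0,3,0,0.45,0,0,0,0]

```text
clock: 4.12
eef_pos: [516.5, -66.5, 70.7]
orientation: [2.296, 2.142, 0.002]
contact_force: [-0.4, -0.1, 0.7]
grip_width: 47.3
finger_force: 0.0
```

```bash
python3 - <<'E'
from workcell import r
from h import *
a=[]
for n,(x0,x1,y0,y1) in {"top":(180,350,180,260),"scene":(180,350,140,270)}.items():
    p=r.get_image(n); a.append(cv2.resize(p["image"][y0:y1,x0:x1,::-1],None,fx=2.7,fy=2.7,interpolation=cv2.INTER_CUBIC))
cv2.imwrite("pics/c1.png",np.vstack(a))
print(r.get_obs()["eef_pos"],r.get_obs()["contact_force"])
E
```

```text
[516.16740377 -66.49362677  70.3815286 ] [ 0.06629072  0.01841819 -0.78742356]
```

View pics/c1.png

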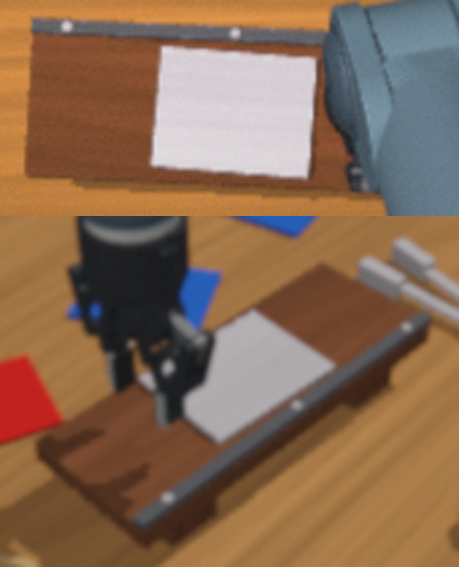

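The fingers are over the ledge just behind the plate's rear edge, with a finger at each side and clear of the steel strip. Next I'll feel for the ledge top.

>>> step_arm:
  steps: [0.45,0,0,2,0,0.45,0,0,2,0,0.45,0,0,2,0,0.45,0,0,0,0]

```text
clock: 4.72
eef_pos: [515.2, -66.3, 63.1]
orientation: [-2.296, -2.143, 0.001]
contact_force: [0.4, -0.7, -0.0]
grip_width: 47.1
finger_force: 0.0
```

>>> step_arm:
  steps: [0.45,0,0,2,0,0.45,0,0,0,0]

```text
clock: 4.97
eef_pos: [515.3, -66.4, 61.3]
orientation: [-2.296, -2.143, 0.0]
contact_force: [-0.5, -0.2, -0.3]
grip_width: 47.0
finger_force: 0.0
```

>>> step_arm:
  steps: [0.45,0,0,1,0,0.45,0,0,0,0]

```text
clock: 5.22
eef_pos: [515.4, -66.4, 60.4]
orientation: [-2.297, -2.144, 0.0]
contact_force: [0.1, -0.2, -0.3]
grip_width: 47.0
finger_force: 0.0
```

>>> step_arm:
  steps: [0.45,0,0,1.5,0,0.45,0,0,0,0]

```text
clock: 5.48
eef_pos: [515.3, -66.3, 58.9]
orientation: [-2.296, -2.143, 0.0]
contact_force: [-0.1, -0.1, -0.1]
grip_width: 46.9
finger_force: 0.0
```

>>> step_arm:
  steps: [0.45,0,0,1,0,0.45,0,0,0,0]

```text
clock: 5.72
eef_pos: [515.4, -66.4, 57.9]
orientation: [-2.297, -2.143, 0.0]
contact_force: [0.6, -0.2, 0.0]
grip_width: 47.2
finger_force: 0.0
```

>>> step_arm:
  steps: [0.45,0,0,1,0,0.45,0,0,0,0]

```text
clock: 5.98
eef_pos: [515.4, -66.3, 56.9]
orientation: [-2.297, -2.143, 0.0]
contact_force: [0.3, -0.4, 0.6]
grip_width: 46.9
finger_force: 0.0
```

>>> step_arm:
  steps: [0.45,0,0,1,0,0.45,0,0,0,0]

```text
clock: 6.22
eef_pos: [515.4, -66.3, 55.9]
orientation: [-2.297, -2.143, 0.0]
contact_force: [-0.0, -0.1, -0.3]
grip_width: 46.6
finger_force: 0.0
```

>>> step_arm:
  steps: [0.45,0,0,1,0,0.45,0,0,0,0]

```text
clock: 6.48
eef_pos: [515.4, -66.4, 54.9]
orientation: [-2.297, -2.143, 0.0]
contact_force: [-0.1, 1.3, -0.7]
grip_width: 47.1
finger_force: 0.0
```

>>> step_arm:
  steps: [0.45,0,0,0.7,0,0.45,0,0,0,0]

```text
clock: 6.72
eef_pos: [515.4, -66.4, 54.2]
orientation: [-2.297, -2.143, 0.0]
contact_force: [0.1, -0.2, 0.2]
grip_width: 47.0
finger_force: 0.0
```

>>> step_arm:
  steps: [0.45,0,0,0.7,0,0.45,0,0,0,0]

```text
clock: 6.98
eef_pos: [515.4, -66.3, 53.5]
orientation: [-2.297, -2.144, 0.0]
contact_force: [0.1, 0.1, -0.2]
grip_width: 47.1
finger_force: 0.0
```

>>> step_arm:
  steps: [0.45,0,0,0.7,0,0.45,0,0,0,0]

```text
clock: 7.22
eef_pos: [515.4, -66.3, 52.8]
orientation: [-2.297, -2.144, 0.0]
contact_force: [1.0, 0.2, 0.5]
grip_width: 46.7
finger_force: 0.0
```

>>> step_arm:
  steps: [0.45,0,0,0.7,0,0.45,0,0,0,0]

```text
clock: 7.48
eef_pos: [515.4, -66.4, 52.1]
orientation: [-2.297, -2.143, 0.0]
contact_force: [-0.0, -0.5, 0.6]
grip_width: 47.3
finger_force: 0.0
```

```bash
python3 - <<'E'
from workcell import r
from h import *
p=r.get_image("scene"); W=np.array(p["world_to_cam"])
im=cv2.resize(p["image"][210:320:,180:290][:90,:,::-1],None,fx=6,fy=6,interpolation=cv2.INTER_CUBIC)
# project TCP +-finger positions at z 60
for x in (515.4-30,515.4+30):
  for z in (52,60,66):
    q=cv2.projectPoints(np.float64([[x,-66.4,z]]),cv2.Rodrigues(W[:3,:3])[0],W[:3,3],p["mtx"],np.float64(p["dist"]))[0].ravel(); print(x,z,q.round(1))
im=cv2.resize(p["image"][160:260,180:310,::-1],None,fx=6,fy=6,interpolation=cv2.INTER_CUBIC)
cv2.imwrite("pics/c2.png",im)
E
```

```text
485.4 52 [224.2 217.4]
485.4 60 [223.9 214.7]
485.4 66 [223.7 212.7]
545.4 52 [244.2 230.5]
545.4 60 [244.  227.9]
545.4 66 [243.9 225.9]
```

View pics/c2.png

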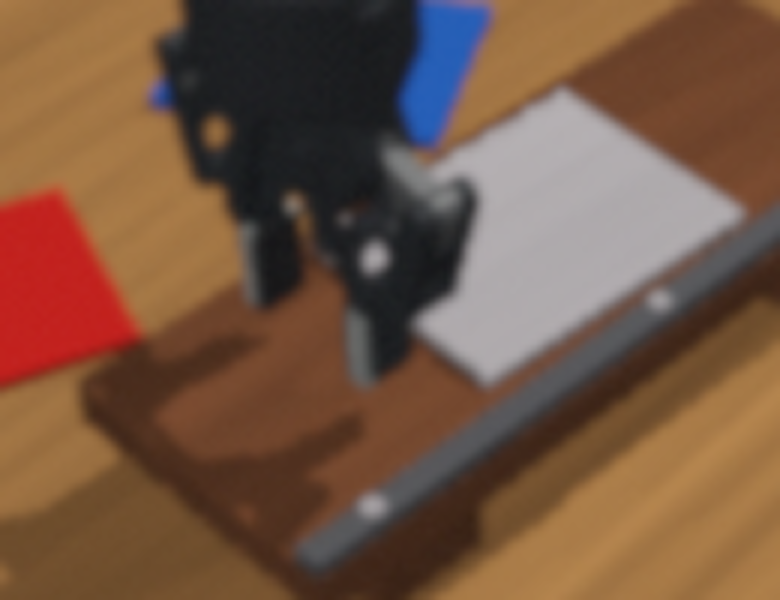

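The fingertips sit at about px (241,224), a few mm above the ledge. I'll keep going down.

>>> step_arm:
  steps: [0.45,0,0,0.8,0,0.45,0,0,0,0]

```text
clock: 7.78
eef_pos: [515.4, -66.3, 51.3]
orientation: [-2.297, -2.144, 0.0]
contact_force: [0.2, -0.5, 0.2]
grip_width: 47.4
finger_force: 0.0
```

>>> step_arm:
  steps: [0.45,0,0,0.8,0,0.45,0,0,0,0]

```text
clock: 8.02
eef_pos: [515.4, -66.3, 50.5]
orientation: [-2.297, -2.143, 0.0]
contact_force: [0.6, 0.3, -0.1]
grip_width: 46.8
finger_force: 0.0
```

>>> step_arm:
  steps: [0.45,0,0,0.8,0,0.45,0,0,0,0]

```text
clock: 8.28
eef_pos: [515.4, -66.3, 49.7]
orientation: [-2.297, -2.143, 0.0]
contact_force: [0.5, -0.5, 0.3]
grip_width: 47.0
finger_force: 0.0
```

>>> step_arm:
  steps: [0.45,0,0,0.8,0,0.45,0,0,0,0]

```text
clock: 8.52
eef_pos: [515.4, -66.4, 48.9]
orientation: [-2.297, -2.143, 0.0]
contact_force: [-0.3, -0.2, -0.2]
grip_width: 47.0
finger_force: 0.0
```

>>> step_arm:
  steps: [0.45,0,0,0.8,0,0.45,0,0,0,0]

```text
clock: 8.78
eef_pos: [515.4, -66.4, 48.1]
orientation: [-2.297, -2.143, 0.0]
contact_force: [-0.4, -0.3, 0.5]
grip_width: 47.5
finger_force: 0.0
```

>>> step_arm:
  steps: [0.45,8,0,0,0,0.45,8,0,0,0,0.45,4,0,0,0,0.45,4,0,0,0,0.45,4,0,0,0,0.45,4,0,0,0,0.45,4,0,0,0,0.45,4,0,0,0]

```text
clock: 9.78
eef_pos: [518.2, -26.2, 48.2]
orientation: [-2.297, -2.143, 0.0]
contact_force: [-0.6, 0.6, -0.7]
grip_width: 47.0
finger_force: 0.0
```

```bash
cat > m.py <<'E'
from workcell import r
from h import *
import sys
p=r.get_image("top")
rect,st=plate(p,(175,190,340,250));b=cv2.boxPoints(rect)
u=np.array([.068,.9977]);d=np.array(rect[0])-[528,35]
print(rect,st,"v",d@u,"u",d@[.9977,-.068])
o=r.get_obs();print(o["clock"],o["eef_pos"],o["contact_force"])
if len(sys.argv)>1:
    s=r.get_image("scene")["image"][150:260,180:350,::-1]
    cv2.imwrite(sys.argv[1],np.vstack([cv2.resize(x,(680,h),interpolation=cv2.INTER_CUBIC) for x,h in((p["image"][170:270,130:350,::-1],309),(s[:72],288))]))
E
python3 m.py pics/c3.png
```

```text
((523.78125, 40.78289031982422), (116.51945495605469, 101.10316467285156), 83.94757080078125) [ 236  197   53   49 1890] v 5.4827146720886235 u -4.6022834167480475
9.825 [518.31345323 -25.39343794  48.24382019] [-0.14738987 -0.23594287  0.44239136]
```

View pics/c3.png

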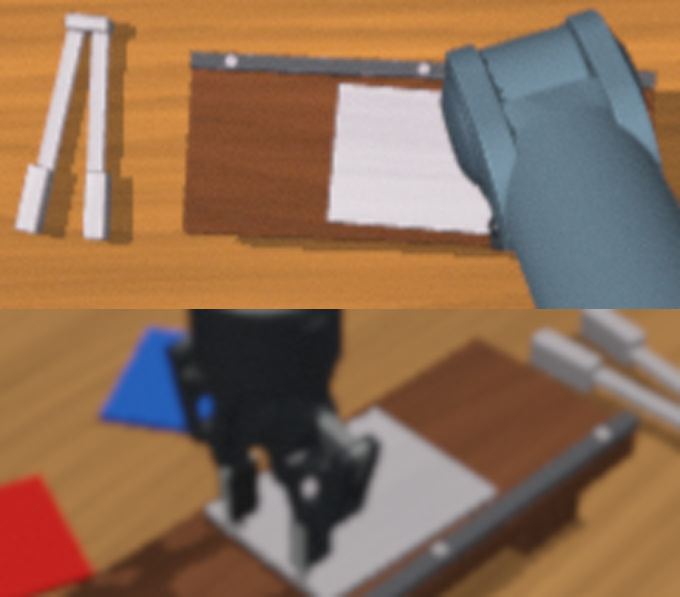

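```bash
python3 - <<'E'
from workcell import r
from h import *
p=r.get_image("scene")
for z in (48,56,62,66,70,76): print(z,px2w(p,[(256.2,215.8),(239.2,203.2)],[z,z]).round(1).tolist())
cv2.imwrite("pics/c4.png",cv2.resize(p["image"][165:235,205:300,::-1],None,fx=8,fy=8,interpolation=cv2.INTER_CUBIC))
E
```

```text
48 [[531.7, -13.9, 48.0], [475.0, -9.1, 48.0]]
56 [[537.4, -19.8, 56.0], [481.3, -15.1, 56.0]]
62 [[541.6, -24.3, 62.0], [486.1, -19.6, 62.0]]
66 [[544.4, -27.2, 66.0], [489.3, -22.6, 66.0]]
70 [[547.2, -30.2, 70.0], [492.5, -25.6, 70.0]]
76 [[551.5, -34.7, 76.0], [497.2, -30.1, 76.0]]
```

View pics/c4.png

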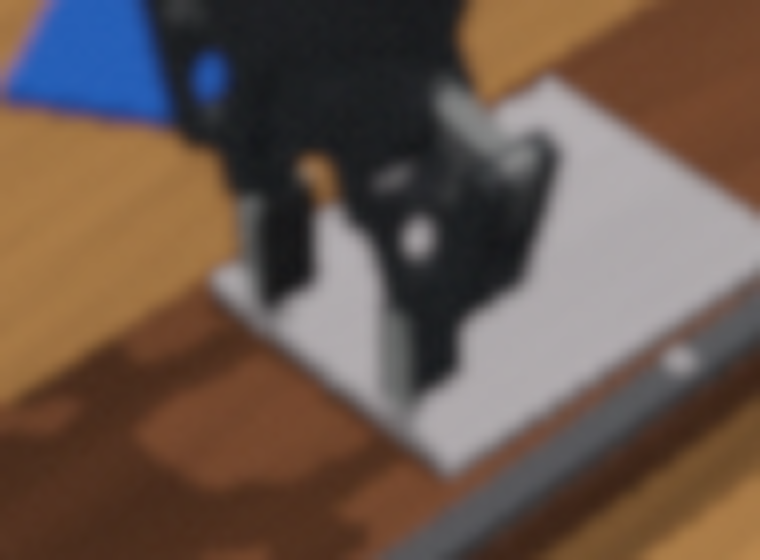

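The front edge of the plate hasn't moved. The tips (px 255,216) are hovering just above it, so they stand further back than I assumed. I'll back off and feel lower.

>>> step_arm:
  steps: [0.45,0,0,-4,0,0.45,-14,0,0,0,0.45,-14,0,0,0,0.45,-12,0,0,0,0.45,0,0,2,0,0.45,0,0,2,0,0.45,0,0,1,0,0.45,0,0,0,0]

```text
clock: 10.92
eef_pos: [515.4, -65.6, 47.0]
orientation: [-2.295, -2.145, -0.0]
contact_force: [0.1, -0.1, 0.1]
grip_width: 47.0
finger_force: 0.0
```

>>> step_arm:
  steps: [0.45,0,0,1,0,0.45,0,0,0,0]

```text
clock: 11.18
eef_pos: [515.5, -66.2, 46.2]
orientation: [-2.296, -2.144, -0.0]
contact_force: [-0.9, -0.1, 0.2]
grip_width: 46.9
finger_force: 0.0
```

>>> step_arm:
  steps: [0.45,0,0,1,0,0.45,0,0,0,0]

```text
clock: 11.42
eef_pos: [515.4, -66.3, 45.1]
orientation: [-2.297, -2.143, 0.0]
contact_force: [0.1, -0.4, -0.3]
grip_width: 47.1
finger_force: 0.0
```

>>> step_arm:
  steps: [0.45,0,0,1,0,0.45,0,0,0,0]

```text
clock: 11.68
eef_pos: [515.4, -66.4, 44.1]
orientation: [-2.297, -2.143, 0.0]
contact_force: [-0.5, -0.0, -0.0]
grip_width: 46.9
finger_force: 0.0
```

>>> step_arm:
  steps: [0.45,0,0,1,0,0.45,0,0,0,0]

```text
clock: 11.92
eef_pos: [515.3, -66.4, 43.1]
orientation: [-2.297, -2.143, 0.0]
contact_force: [0.2, 1.2, 0.8]
grip_width: 46.9
finger_force: 0.0
```

>>> step_arm:
  steps: [0.45,0,0,1,0,0.45,0,0,0,0]

```text
clock: 12.18
eef_pos: [515.4, -66.4, 42.1]
orientation: [-2.297, -2.143, 0.0]
contact_force: [-0.4, 0.5, 0.9]
grip_width: 47.2
finger_force: 0.0
```

>>> step_arm:
  steps: [0.45,0,0,1,0,0.45,0,0,0,0]

```text
clock: 12.42
eef_pos: [515.4, -66.3, 41.1]
orientation: [-2.297, -2.143, 0.0]
contact_force: [0.2, -0.5, 1.3]
grip_width: 47.0
finger_force: 0.0
```

>>> step_arm:
  steps: [0.45,0,0,1,0,0.45,0,0,0,0]

```text
clock: 12.68
eef_pos: [515.4, -66.3, 40.1]
orientation: [-2.297, -2.143, 0.0]
contact_force: [0.0, 0.4, -0.7]
grip_width: 46.8
finger_force: 0.0
```

```bash
python3 - <<'E'
from workcell import r
from h import *
p=r.get_image("scene")
cv2.imwrite("pics/c5.png",cv2.resize(p["image"][165:240,195:290,::-1],None,fx=8,fy=8,interpolation=cv2.INTER_CUBIC))
E
```

```text
(no output)
```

View pics/c5.png

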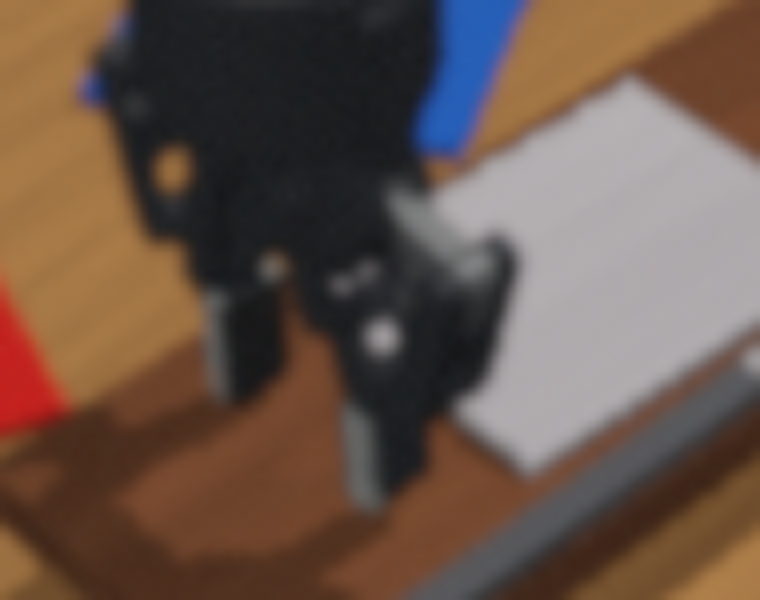

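>>> step_arm:
  steps: [0.45,0,0,0.8,0,0.45,0,0,0,0]

```text
clock: 12.98
eef_pos: [515.4, -66.4, 39.3]
orientation: [-2.297, -2.143, 0.0]
contact_force: [-0.2, 0.1, -0.3]
grip_width: 47.4
finger_force: 0.0
```

>>> step_arm:
  steps: [0.45,0,0,0.8,0,0.45,0,0,0,0]

```text
clock: 13.22
eef_pos: [515.4, -66.3, 38.5]
orientation: [-2.297, -2.143, 0.0]
contact_force: [-0.1, 0.1, 0.6]
grip_width: 47.0
finger_force: 0.0
```

>>> step_arm:
  steps: [0.45,0,0,0.8,0,0.45,0,0,0,0]

```text
clock: 13.48
eef_pos: [515.4, -66.4, 37.7]
orientation: [-2.297, -2.144, 0.0]
contact_force: [0.4, 0.3, 0.1]
grip_width: 46.9
finger_force: 0.0
```

>>> step_arm:
  steps: [0.45,10,0,0,0,0.45,10,0,0,0,0.45,5,0,0,0,0.45,5,0,0,0,0.45,5,0,0,0]

```text
clock: 14.1
eef_pos: [518.1, -32.5, 38.0]
orientation: [2.297, 2.142, -0.001]
contact_force: [-0.0, -4.2, 1.2]
grip_width: 46.8
finger_force: 2.0
```

```bash
python3 m.py
```

```text
((522.308837890625, 43.958961486816406), (129.42269897460938, 101.20606231689453), 85.7909164428711) [ 233  198   58   48 2221] v 8.551356851959229 u -6.287281817626954
14.15 [518.12797081 -31.18032519  38.00945886] [-0.08784691 -1.97753141  1.54240022]
```

The push is working: about 4 N, and the front edge has moved to col 233. Continuing.

>>> step_arm:
  steps: [0.45,6,0,0,0,0.45,6,0,0,0,0.45,6,0,0,0,0.45,6,0,0,0,0.45,6,0,0,0,0.45,6,0,0,0,0.45,6,0,0,0,0.45,6,0,0,0,0.45,0,0,0,0]

```text
clock: 15.28
eef_pos: [521.3, 18.1, 37.9]
orientation: [-2.295, -2.144, -0.002]
contact_force: [0.5, -2.3, 2.4]
grip_width: 47.1
finger_force: 1.9
```

```bash
python3 m.py
```

```text
((525.592041015625, 97.11940002441406), (124.567626953125, 101.17908477783203), 85.93071746826172) [ 210  198   56   47 1898] v 61.81278419342041 u -6.626539880371094
15.325 [521.36459083  18.08518045  37.85430717] [-0.08578717 -2.25236951  3.33680562]
```

>>> step_arm:
  steps: [0.45,6,0,0,0,0.45,6,0,0,0,0.45,6,0,0,0,0.45,6,0,0,0,0.45,6,0,0,0,0.45,6,0,0,0,0.45,6,0,0,0,0.45,6,0,0,0,0.45,6,0,0,0,0.45,6,0,0,0,0.45,6,0,0,0,0.45,0,0,0,0]

```text
clock: 16.82
eef_pos: [525.7, 82.6, 37.8]
orientation: [-2.296, -2.144, -0.0]
contact_force: [0.2, -3.5, 3.9]
grip_width: 46.9
finger_force: 2.6
```

```bash
python3 m.py
```

```text
((530.533203125, 171.689453125), (104.47650146484375, 100.64108276367188), 85.79847717285156) [ 181  196   47   47 1344] v 136.5473251953125 u -6.767506054687501
16.875 [525.68202401  82.60523402  37.83310152] [ 0.89241326 -2.24834942  4.40747846]
```

>>> step_arm:
  steps: [0.45,5,0,0,0,0.45,5,0,0,0,0.45,5,0,0,0,0.45,0,0,0,0,0.45,-10,0,0,0,0.45,-20,0,0,0,0.45,0,0,-40,0,0.45,0,0,-55,0,0.45,-50,0,0,0,0.45,-55,0,0,0,0.45,-55,0,0,0,0.45,0,0,0,0]

```text
clock: 18.38
eef_pos: [511.9, -98.1, 131.5]
orientation: [-2.307, -2.131, 0.003]
contact_force: [0.4, 0.2, -0.7]
grip_width: 46.7
finger_force: 0.0
```

```bash
python3 m.py pics/c6.png
```

```text
((531.0094604492188, 173.4508819580078), (129.63824462890625, 101.19542694091797), 85.93714141845703) [ 175  196   60   47 2592] v 138.3370882400513 u -6.412121282958985
18.425 [512.46648331 -94.35784426 131.70991101] [ 0.822634    1.67289405 -0.10819908]
```

View pics/c6.png

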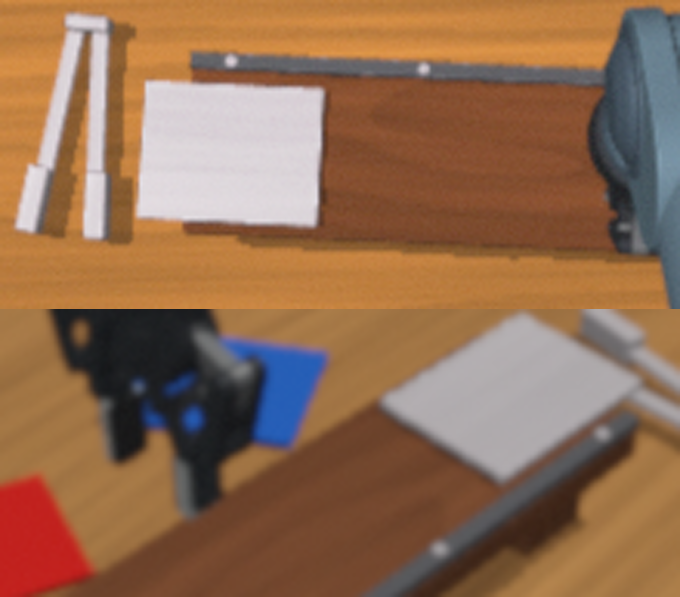

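The plate is flat and square at px (205,220), sticking out about 34 mm. The tongs haven't moved and the fingers are clear.

```bash
python3 -c "
from workcell import r
print(r.close_job())"
```

```text
the job is handed in; nothing more can be done
None
```

I pushed the plate along the ledge until it stuck out about 34 mm past the tongs' end, lying flat and square by the last pictures with the tongs where they were, and handed the job in; no verdict came back.

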